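# Sort the bench things into their trays

### The arm

A 6-joint arm with a two-finger parallel gripper is mounted at the origin on the work surface; the furniture and walls round the work are solid. World frame = base frame: x ahead of the robot, y to its left, z up, the work surface at z = 0. Lengths are in m, angles in rad, forces in N, time in s.
With the tool pointing down it reaches from about 0.225 to 0.875 m from the base axis. Payload 3.4 kg.
Tool frame: the origin (TCP) lies at the very end of the fingers, on their centre line; the grasp point (between the pads) lies behind it (manip.grasp_offset is the z of the grasp point in the tool frame, in m); z points along the fingers, y is the line along which they close (so a half turn about z gives the same grasp; the last joint's range is limited). The gripper opens to 85 mm and grips with 20 to 120 N. Pads are 22 mm wide; open, the fingers measure 114 mm over their backs; the gripper's body (76 mm by 85 mm) begins 54 mm behind the grasp point. The pads swing forward as they close: fully open they stand 13 mm farther back than shut.
Start: joints at [-1.313, 0.276, 1.505, -0, 1.361, -0.121], TCP at [0.213, -0.534, 0.231] pointing down, gripper open.
Joint ranges: [-2.89, 2.89], [-0.75, 2.08], [0.22, 2.7], [-1.18, 4.32], [0.11, 2.71], [-2.7, 2.7]. Speed limits (rad/s): [2.57, 2.57, 3.14, 3.14, 3.14, 3.14].

### API

Orientations are given as a unit quaternion [w, x, y, z].
In Python, from rig import manip gives the robot as it stands.
- The arm moves only by the shell command python3 -m pendant 'ROWS' [FORCE]. ROWS is JSON, a list of rows, each an object of numbers: "dx", "dy", "dz": the shift along the tool's x, y, z in m; "rx", "ry", "rz": the turn, a rotation vector about the tool's x, y, z in degrees; "hand": the finger opening in m, from 0 to 0.0854. In form: [{"dx": .., "dy": .., "dz": .., "rx": .., "ry": .., "rz": .., "hand": ..}, ...]. A call has 1 to 12 rows; each row shifts and turns the commanded pose from where the row before left it, along the tool's axes as they then stand; what a row does not reach is not made up. A row lasts 1/12 s, in which the tool goes at most 41.7 mm and 7.16 degrees, less where a joint would pass 70% of its speed; a pose out of reach is approached as far as the arm can. A call is refused whole if a number of a shift passes 0.0417 or a number of a turn 7.16, either way. A call with a gripper value outside its range is refused whole. The fingers move at their own pace and stop on an object; FORCE is the grip in N (left out, the last holds). Time passes only in rows, so rows that do not move let the fingers close. It gives the time, the measured TCP pose, the force, the opening and the grip force at its end, in the units of the state.
- manip.get_state(): the state, without advancing time (a new reading comes with each control period).
- manip.get_image(name): name is "scene" or "top" or "wrist"; returns a dict with "frame" (420x560x3 uint8, red, green, blue), "fx", "fy", "cx", "cy" (pixels), "position" and "attitude" of the camera in the world; the wrist camera has in their place "mount" (4x4, takes a point from camera to tool coordinates, whose origin is the TCP and whose axes are the flange's). Camera axes: x right, y up, looking along -z (the intrinsics and any distortion apply to the point x, -y, -z); pixel columns grow to the right and rows downward; lengths in m; the calibration is good to about 2 mm. A picture is of the moment at which its call begins: read the wrist's pose just before it. There is no depth.
- manip.sign_off(): hands the job in; it is judged then, once.
The state is a dict: "clock": time; "qpos": joint angles; "qd": joint speeds; "effort": joint torques, N m; "position": TCP position; "ee_rot": TCP orientation; "contact_force": force on the tool from outside, world axes, zero at the start; "moment": the same for the moment, N m; "width": finger opening in m; "gripper_force": force on a finger pad.
Only numpy, scipy, OpenCV 4.12 (cv2) and the standard library are available. Lean on these libraries where they do the work, as an engineer would, in place of code of your own. Each camera call takes 0.05 s, during which the arm holds its last target. There are 200 camera calls.

### The job

Sort the things lying on the bench into their containers: lay both felt markers flat in the long narrow tray, each on the tray's floor and not one on top of the other, lay the wood offcut flat in the square wooden crate, and stand the tape measure upright on its base in the round steel dish. Leave the sanding block and the roll of yellow tape where they are.

Things in the scene. Friction and masses are not known exactly. Their poses are not given: they have to be found in the camera images.
- marker_black: Felt marker lying on the table: white barrel, black cap, 16 mm wide, 128 mm long, about 16 mm high. Origin: centre of its underside; long axis y, z up. About 20 g; grip it across the barrel (along its x).
- marker_red: Felt marker lying on the table: white barrel, red cap, 16 mm wide, 125 mm long, about 16 mm high. Origin: centre of its underside; long axis y, z up. About 20 g; grip it across the barrel (along its x).
- offcut: Rectangular block of bare brown wood, 50 mm (its x) by 75 mm (its y), 30 mm high, about 80 g, lying on the table. Origin: centre of its underside, z up. Grip it across the 50 mm side.
- tape_measure: Yellow pocket tape measure standing upright on its base; case 30 mm thick (its x), 72 mm long (its y), 65 mm high, plus a small metal end hook. Origin: on its underside, midway across the thickness; the case runs from y = -26 to +46 mm, so its middle is 10 mm towards +y. z up. About 0.28 kg; grip it across the thickness (along its x).
- marker_tray: Long narrow open plywood tray for the markers, outside 90 mm (its x) by 180 mm (its y), 18 mm high; inside 80 by 170 mm; walls 5 mm thick, floor 5 mm thick. Fixed to the table. Origin: centre of its underside, z up.
- offcut_crate: Square open plywood crate for the offcut, outside 120 by 120 mm, 18 mm high; inside 110 by 110 mm; walls 5 mm thick, floor 5 mm thick. Fixed to the table. Origin: centre of its underside, z up.
- round_dish: Round open steel dish for the tape measure, outside diameter 140 mm, inside 132 mm, 18 mm high; wall and floor 4 mm thick. Fixed to the table. Origin: centre of its underside, z up.
- sanding_block: Bystander: brown sanding block, 62 by 111 mm, 32 mm high, loose. Origin: centre of its underside.
- tape_roll: Bystander: flat roll of yellow tape lying on its side, 112 mm across, 19 mm high, loose. Origin: centre of its underside.
Not all that is in view belongs to the job. Of the things shaped like the round_dish, the steel one is meant.

How it is judged:
By the outcome, as a careful person would: the job done as asked, in the order asked, and still so for the second after the job is handed in, with the robot touching nothing.
It also fails if it takes over 96 s, if anything falls off the work surface, if the arm or the gripper's body presses on something with over 40 N, if the wrist force passes 120 N, or if a joint passes its speed limit or range.

## Working session

There is one attempt and no reset: what is moved stays moved. The work goes in short steps, Python scripts to look and compute and a shell command to move; the robot and the scene stay as the last step left them, time stands still between calls to the robot, and variables do not carry over. Pictures are saved under pics/ and viewed, at most 14 in all, crops included, and the job is handed in when it is done.

```bash
mkdir -p pics; ls
python3 - <<'E'
from rig import manip
import cv2,numpy as np
s=manip.get_state();print({k:np.round(v,4).tolist() for k,v in s.items()});print(manip.grasp_offset)
for n in("top","scene"):
    d=manip.get_image(n);cv2.imwrite(f"pics/{n}0.png",d["frame"][:,:,::-1]);print({k:np.round(v,4).tolist() if k!="frame" else 0 for k,v in d.items() if not isinstance(v,str)})
d=manip.get_image("wrist");print({k:v for k,v in d.items() if k!="frame"})
E
```

```text
pics
{'clock': 0.0, 'qpos': [-1.313, 0.2766, 1.5061, 0.0, 1.3607, -0.121], 'qd': [-0.0025, -0.0002, 0.0015, -0.0001, -0.0007, 0.0004], 'effort': [-0.002, -41.6773, -24.5803, -0.0009, 0.011, -0.0], 'position': [0.2125, -0.5337, 0.2304], 'ee_rot': [-0.0009, 0.9821, 0.1883, -0.0001], 'contact_force': [-0.1404, 0.118, 0.1785], 'moment': [0.0225, 0.0215, -0.0062], 'gripper_force': 0.0, 'width': 0.0853}
-0.0187
{'frame': 0, 'fx': 514.9794, 'fy': 514.9794, 'cx': 284.2741, 'cy': 207.3758, 'position': [0.2456, -0.1393, 1.4182], 'attitude': [-0.7044, -0.0511, 0.0463, 0.7064]}
{'frame': 0, 'fx': 496.4536, 'fy': 496.4536, 'cx': 284.9392, 'cy': 205.0382, 'position': [-0.4266, 0.4314, 0.9182], 'attitude': [-0.4313, -0.209, 0.3619, 0.7996]}
{'fx': 316.41971281308196, 'fy': 316.41971281308196, 'cx': 273.66118738825634, 'cy': 208.32550390755532, 'mount': array([[-5.65579131e-04,  9.61111817e-01,  2.76158931e-01,
         7.10907286e-02],
       [ 9.99999832e-01,  5.77573823e-04,  3.78985024e-05,
         1.18802810e-03],
       [-1.23077471e-04,  2.76158906e-01, -9.61111983e-01,
        -1.42033859e-01],
       [ 0.00000000e+00,  0.00000000e+00,  0.00000000e+00,
         1.00000000e+00]])}
```

View pics/top0.png

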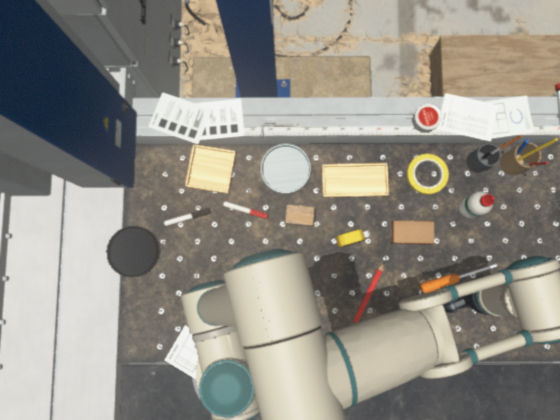

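View pics/scene0.png

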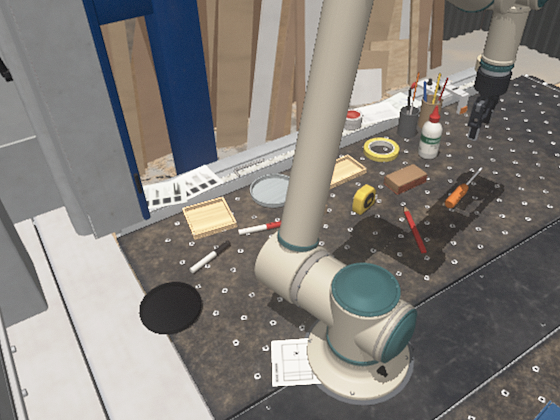

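Top view (up = +x, left = +y): crate (211,169), steel dish (285,169), tray (355,180), yellow roll (428,173), sanding block (413,232), tape measure (352,237), offcut (300,214), red marker (245,210), black marker (187,216). There are two round, dish-like things: grey (285,169) and black (132,251). The grey one fits the steel dish, because it is bright metal and the other is black. I'll confirm this in enlarged crops.

```bash
cat > h.py <<'E'
from rig import manip
import cv2,numpy as np
from scipy.spatial.transform import Rotation as R
def rot(q): return R.from_quat([q[1],q[2],q[3],q[0]]).as_matrix()
def cam(n):
    s=manip.get_state(); d=manip.get_image(n)
    if n=="wrist":
        T=np.eye(4);T[:3,:3]=rot(s["ee_rot"]);T[:3,3]=s["position"];M=T@d["mount"];d["A"],d["p"]=M[:3,:3],M[:3,3]
    else: d["A"],d["p"]=rot(d["attitude"]),np.array(d["position"])
    return d
def px2w(d,u,v,z):
    r=d["A"]@np.array([(u-d["cx"])/d["fx"],-(v-d["cy"])/d["fy"],-1]); return d["p"]+r*(z-d["p"][2])/r[2]
def w2px(d,w):
    c=d["A"].T@(np.array(w)-d["p"]); return d["cx"]-d["fx"]*c[0]/c[2], d["cy"]+d["fy"]*c[1]/c[2]
def crop(d,u,v,w,h,k,f):
    cv2.imwrite(f,cv2.resize(d["frame"][v:v+h,u:u+w,::-1],None,fx=k,fy=k,interpolation=cv2.INTER_CUBIC))
def pose(): 
    s=manip.get_state(); m=rot(s["ee_rot"]); return s,m
def go(target,yaw):
    """shift in tool axes (after turn) and turn to get TCP to target, tool y axis at yaw (deg, mod 180), pointing down"""
    s,m=pose(); a=np.radians(yaw); best=None
    for b in(a,a+np.pi):
        y=np.array([np.cos(b),np.sin(b),0]);z=np.array([0,0,-1.]);x=np.cross(y,z)
        D=np.column_stack([x,y,z]);rv=np.degrees(R.from_matrix(m.T@D).as_rotvec())
        sh=m.T@(np.array(target)-s["position"])
        sh2=D.T@(np.array(target)-s["position"])
        print("yaw",round(np.degrees(b)),"turn",rv.round(1),"shift now-axes",(sh*1000).round(1),"shift turned-axes",(sh2*1000).round(1))
    print("q",np.round(s["qpos"],2))
E
python3 - <<'E'
from h import *
d=cam("top")
crop(d,160,140,160,100,5,"pics/c1.png");crop(d,290,150,160,110,5,"pics/c2.png")
for n,u,v,z in[("crate",211,169,.018),("dish",285.5,169,.018),("tray",355,180,.018),("tm",352,237,.065),("off",300,214,.03),("red",245,210,.01),("blk",187,216,.01),("roll",428,173,.019),("sand",413,232,.03)]: print(n,px2w(d,u,v,z).round(3))
E
```

```text
crate [0.548 0.073 0.018]
dish [ 0.547 -0.134  0.018]
tray [ 0.516 -0.326  0.018]
tm [ 0.354 -0.308  0.065]
off [ 0.42  -0.173  0.03 ]
red [ 0.434 -0.022  0.01 ]
blk [0.418 0.138 0.01 ]
roll [ 0.534 -0.527  0.019]
sand [ 0.37  -0.477  0.03 ]
```

View pics/c1.png

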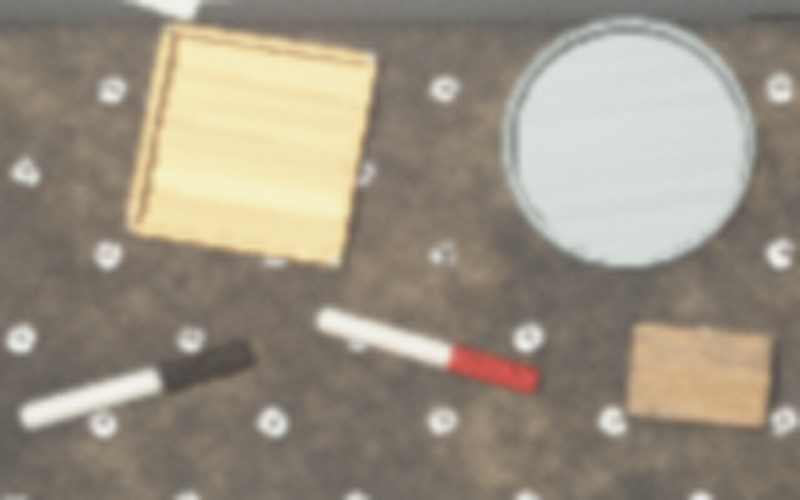

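View pics/c2.png

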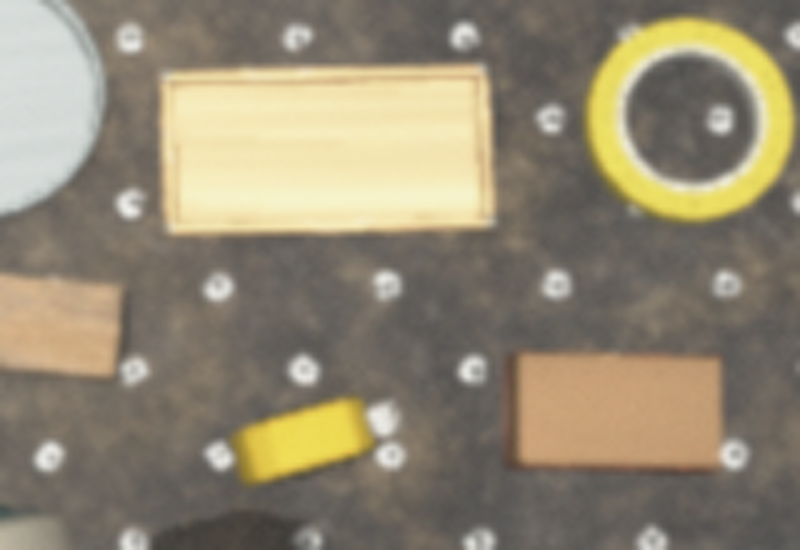

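Confirmed: the grey metal dish at crop-1 (628,142) is the steel one. Crop 1 also shows the black marker from (25,418) to (252,352), the red one from (322,317) to (537,380), and the offcut corners near (635,323) and (765,427). Crop 2 has the tray at (162–492, 66–232) and the tape measure at (233–375, 398–485).

```bash
python3 - <<'E'
from h import *
d=cam("top")
def P(pts,o,z): return np.array([px2w(d,(u+.5)/5-.5+o[0],(v+.5)/5-.5+o[1],z) for u,v in pts])
def rep(n,W):
    W=W[:,:2];e=np.roll(W,-1,0)-W
    print(n,"c",W.mean(0).round(4),"edges mm",(np.linalg.norm(e,axis=1)*1000).round(),"ang",(np.degrees(np.arctan2(e[:,1],e[:,0]))%180).round(1))
a=(160,140);b=(290,150)
rep("blk",P([(25,418),(252,352)],a,.008));rep("red",P([(320,316),(539,380)],a,.008))
rep("off",P([(635,323),(773,335),(765,427),(628,415)],a,.03))
rep("crate",P([(168,25),(376,58),(340,265),(130,232)],a,.018))
rep("tray",P([(162,73),(487,66),(492,223),(170,232)],b,.018))
rep("tm",P([(233,430),(360,398),(375,452),(247,485)],b,.06))
print("dish",P([(628,142)],a,.018))
E
python3 - <<'E'
from h import *
go([.417,.137,.15],90-15.6+90)
E
```

```text
blk c [0.4165 0.1377] edges mm [130. 130.] ang [106.2 106.2]
red c [ 0.4366 -0.0227] edges mm [127. 127.] ang [73.4 73.4]
off c [ 0.4184 -0.1719] edges mm [75. 51. 74. 51.] ang [ 84.8 174.5  84.8 175.5]
crate c [0.5497 0.0751] edges mm [118. 118. 118. 119.] ang [ 80.6 171.   80.8 171.1]
tray c [ 0.5178 -0.3261] edges mm [180.  88. 177.  89.] ang [91.   0.1 91.4  2.1]
tm c [ 0.3524 -0.3046] edges mm [69. 30. 70. 30.] ang [104.   14.2 104.2  13.4]
dish [[ 0.55023181 -0.13291407  0.018     ]]
yaw 164 turn [ -0.    0.  127.3] shift now-axes [ 438.1 -547.8   81.4] shift turned-axes [-701.3  -16.4   80.9]
yaw 344 turn [ -0.   -0.  -52.7] shift now-axes [ 438.1 -547.8   81.4] shift turned-axes [701.3  16.4  80.9]
q [-1.31  0.28  1.51  0.    1.36 -0.12]
```

All sizes match. Moving to the black marker.

```bash
python3 -m pendant '[{"dx":0.025,"dy":-0.032},{"dx":0.025,"dy":-0.032},{"dx":0.025,"dy":-0.032},{"dx":0.025,"dy":-0.032},{"dx":0.025,"dy":-0.032},{"dx":0.025,"dy":-0.032},{"dx":0.025,"dy":-0.032},{"dx":0.025,"dy":-0.032},{"dx":0.025,"dy":-0.032},{"dx":0.025,"dy":-0.032},{"dx":0.025,"dy":-0.032},{"dx":0.025,"dy":-0.032}]'
python3 -m pendant '[{"rz":-7},{"rz":-7},{"rz":-7},{"rz":-7},{"rz":-7},{"rz":-7},{"rz":-7},{"rz":-7},{"rz":-7},{"rz":-7},{"rz":-7},{"rz":-7}]'
python3 -c "
from h import *
go([.4165,.1377,.12],16.2)"
```

```text
yaw 16 turn [ -0.   -0.  -84.5] shift now-axes [ 437.9 -548.6  111.4] shift turned-axes [588.2 383.2 110.9]
yaw 196 turn [-0.   0.  95.5] shift now-axes [ 437.9 -548.6  111.4] shift turned-axes [-588.2 -383.2  110.9]
q [-1.31  0.28  1.51  0.    1.36 -0.12]invalid input
invalid input
```

```bash
python3 -m pendant '[{"dx":0.025,"dy":-0.032,"dz":0,"rx":0,"ry":0,"rz":0,"hand":0.085}]'; python3 -m pendant '[{"dx":0.025,"dy":-0.032,"dz":0,"rx":0,"ry":0,"rz":0}]'
```

```text
clock: 0.33
position: [0.2229, -0.5015, 0.2304]
ee_rot: [0.003, 0.982, 0.187, -0.001]
contact_force: [1.0, -0.4, 1.2]
width: 0.085
gripper_force: 0.0invalid input
```

```bash
python3 -m pendant '[{"dx":0.025,"dy":-0.032,"dz":0,"rx":0,"ry":0,"rz":0,"hand":0.085},{"dx":0.025,"dy":-0.032,"dz":0,"rx":0,"ry":0,"rz":0,"hand":0.085},{"dx":0.025,"dy":-0.032,"dz":0,"rx":0,"ry":0,"rz":0,"hand":0.085},{"dx":0.025,"dy":-0.032,"dz":0,"rx":0,"ry":0,"rz":0,"hand":0.085},{"dx":0.025,"dy":-0.032,"dz":0,"rx":0,"ry":0,"rz":0,"hand":0.085},{"dx":0.025,"dy":-0.032,"dz":0,"rx":0,"ry":0,"rz":0,"hand":0.085},{"dx":0.025,"dy":-0.032,"dz":0,"rx":0,"ry":0,"rz":0,"hand":0.085},{"dx":0.025,"dy":-0.032,"dz":0,"rx":0,"ry":0,"rz":0,"hand":0.085},{"dx":0.025,"dy":-0.032,"dz":0,"rx":0,"ry":0,"rz":0,"hand":0.085},{"dx":0.025,"dy":-0.032,"dz":0,"rx":0,"ry":0,"rz":0,"hand":0.085},{"dx":0.025,"dy":-0.032,"dz":0,"rx":0,"ry":0,"rz":0,"hand":0.085},{"dx":0.025,"dy":-0.032,"dz":0,"rx":0,"ry":0,"rz":0,"hand":0.085}]'
python3 -m pendant '[{"dx":0,"dy":0,"dz":0,"rx":0,"ry":0,"rz":-7,"hand":0.05},{"dx":0,"dy":0,"dz":0,"rx":0,"ry":0,"rz":-7,"hand":0.05},{"dx":0,"dy":0,"dz":0,"rx":0,"ry":0,"rz":-7,"hand":0.05},{"dx":0,"dy":0,"dz":0,"rx":0,"ry":0,"rz":-7,"hand":0.05},{"dx":0,"dy":0,"dz":0,"rx":0,"ry":0,"rz":-7,"hand":0.05},{"dx":0,"dy":0,"dz":0,"rx":0,"ry":0,"rz":-7,"hand":0.05},{"dx":0,"dy":0,"dz":0,"rx":0,"ry":0,"rz":-7,"hand":0.05},{"dx":0,"dy":0,"dz":0,"rx":0,"ry":0,"rz":-7,"hand":0.05},{"dx":0,"dy":0,"dz":0,"rx":0,"ry":0,"rz":-7,"hand":0.05},{"dx":0,"dy":0,"dz":0,"rx":0,"ry":0,"rz":-7,"hand":0.05},{"dx":0,"dy":0,"dz":0,"rx":0,"ry":0,"rz":-7,"hand":0.05},{"dx":0,"dy":0,"dz":0,"rx":0,"ry":0,"rz":-7,"hand":0.05}]'
python3 -c "
from h import *
go([.4165,.1377,.12],16.2)"
```

```text
clock: 1.33
position: [0.3607, -0.0256, 0.2316]
ee_rot: [0.0, 0.982, 0.188, 0.001]
contact_force: [0.9, -0.0, -0.0]
width: 0.0848
gripper_force: 0.0
clock: 2.33
position: [0.3606, -0.0275, 0.2313]
ee_rot: [0.0, 0.601, 0.799, -0.0]
contact_force: [-0.5, -0.4, 0.6]
width: 0.0498
gripper_force: 0.0
yaw 16 turn [-0.   0.  -0.2] shift now-axes [143.4  99.4 111.3] shift turned-axes [143.1  99.8 111.3]
yaw 196 turn [  0.    0.  179.8] shift now-axes [143.4  99.4 111.3] shift turned-axes [-143.1  -99.8  111.3]
q [-0.27 -0.06  1.89 -0.    1.3  -0.55]
```

```bash
python3 -m pendant '[{"dx":0.024,"dy":0.0165,"dz":0.0185,"rx":0,"ry":0,"rz":0,"hand":0.05},{"dx":0.024,"dy":0.0165,"dz":0.0185,"rx":0,"ry":0,"rz":0,"hand":0.05},{"dx":0.024,"dy":0.0165,"dz":0.0185,"rx":0,"ry":0,"rz":0,"hand":0.05},{"dx":0.024,"dy":0.0165,"dz":0.0185,"rx":0,"ry":0,"rz":0,"hand":0.05},{"dx":0.024,"dy":0.0165,"dz":0.0185,"rx":0,"ry":0,"rz":0,"hand":0.05},{"dx":0.0235,"dy":0.0165,"dz":0.0185,"rx":0,"ry":0,"rz":0,"hand":0.05},{"dx":0,"dy":0,"dz":0,"rx":0,"ry":0,"rz":0,"hand":0.05}]'
python3 - <<'E'
from h import *
go([.4165,.1377,.001],16.2)
d=cam("wrist");cv2.imwrite("pics/w1.png",d["frame"][:,:,::-1])
for w in [(.4165,.1377,.008),(.4165-.064*np.cos(np.radians(106.2)),.1377-.064*np.sin(np.radians(106.2)),.008)]:print(w2px(d,w))
E
```

```text
clock: 2.92
position: [0.417, 0.1408, 0.1174]
ee_rot: [-0.002, 0.603, 0.798, -0.001]
contact_force: [-0.9, -0.2, -0.1]
width: 0.0498
gripper_force: 0.0
yaw 16 turn [-0.2 -0.1 -0.3] shift now-axes [ -3.1  -1.  116.4] shift turned-axes [ -2.8  -1.3 116.4]
yaw 196 turn [ -0.2   0.3 179.7] shift now-axes [ -3.1  -1.  116.4] shift turned-axes [  2.8   1.3 116.4]
q [ 0.17  0.18  1.95  0.    1.01 -0.11]
(np.float64(271.1674855392666), np.float64(208.12860241515762))
(np.float64(271.7642282306622), np.float64(277.8998428323355))
```

View pics/w1.png

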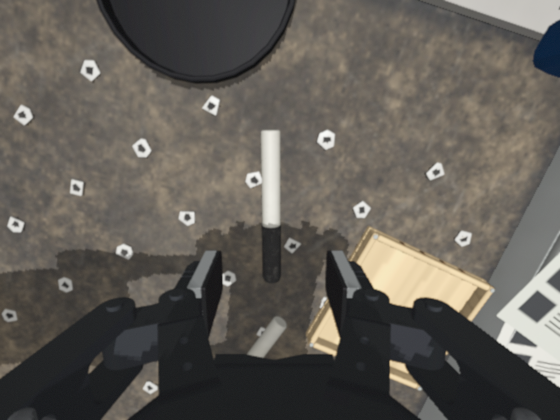

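The marker lies at col 271, rows 130–283, centred between the fingers and matching the prediction. Descending.

```bash
python3 -m pendant '[{"dx":-0.003,"dy":-0.001,"dz":0.03,"rx":0,"ry":0,"rz":0,"hand":0.05},{"dx":0,"dy":0,"dz":0.03,"rx":0,"ry":0,"rz":0,"hand":0.05},{"dx":0,"dy":0,"dz":0.025,"rx":0,"ry":0,"rz":0,"hand":0.05},{"dx":0,"dy":0,"dz":0.018,"rx":0,"ry":0,"rz":0,"hand":0.05},{"dx":0,"dy":0,"dz":0.01,"rx":0,"ry":0,"rz":0,"hand":0.05},{"dx":0,"dy":0,"dz":0,"rx":0,"ry":0,"rz":0,"hand":0.05}]' 25
python3 -m pendant '[{"dx":0,"dy":0,"dz":0,"rx":0,"ry":0,"rz":0,"hand":0.0},{"dx":0,"dy":0,"dz":0,"rx":0,"ry":0,"rz":0,"hand":0.0},{"dx":0,"dy":0,"dz":0,"rx":0,"ry":0,"rz":0,"hand":0.0},{"dx":0,"dy":0,"dz":0,"rx":0,"ry":0,"rz":0,"hand":0.0},{"dx":0,"dy":0,"dz":0,"rx":0,"ry":0,"rz":0,"hand":0.0},{"dx":0,"dy":0,"dz":0,"rx":0,"ry":0,"rz":0,"hand":0.0},{"dx":0,"dy":0,"dz":0,"rx":0,"ry":0,"rz":0,"hand":0.0}]' 25
```

```text
clock: 3.47
position: [0.4155, 0.1329, 0.0061]
ee_rot: [-0.001, 0.604, 0.797, -0.002]
contact_force: [-0.1, -0.2, -0.7]
width: 0.0496
gripper_force: 0.0
clock: 4.05
position: [0.4182, 0.134, 0.0086]
ee_rot: [0.001, 0.604, 0.797, 0.001]
contact_force: [0.3, -1.8, 6.7]
width: 0.0155
gripper_force: 26.2
```

```bash
python3 -m pendant '[{"dx":0,"dy":0,"dz":-0.01,"rx":0,"ry":0,"rz":0,"hand":0.0},{"dx":0,"dy":0,"dz":-0.025,"rx":0,"ry":0,"rz":0,"hand":0.0},{"dx":0,"dy":0,"dz":-0.035,"rx":0,"ry":0,"rz":0,"hand":0.0},{"dx":0,"dy":0,"dz":-0.035,"rx":0,"ry":0,"rz":5,"hand":0.0},{"dx":0,"dy":0,"dz":0,"rx":0,"ry":0,"rz":5,"hand":0.0},{"dx":0,"dy":0,"dz":0,"rx":0,"ry":0,"rz":5,"hand":0.0},{"dx":0,"dy":0,"dz":0,"rx":0,"ry":0,"rz":0,"hand":0.0}]'
python3 - <<'E'
from h import *
go([.540,-.326,.11],1.2)
d=cam("wrist");cv2.imwrite("pics/w2.png",d["frame"][:,:,::-1])
E
```

```text
clock: 4.63
position: [0.4174, 0.1343, 0.1135]
ee_rot: [0.001, 0.703, 0.711, 0.001]
contact_force: [-0.1, -0.1, 0.1]
width: 0.0156
gripper_force: 25.4
yaw 1 turn [ 0.2 -0.  -0.6] shift now-axes [-461.7  117.4    3.7] shift turned-axes [-462.8  112.9    3.5]
yaw 181 turn [ -0.   -0.2 179.4] shift now-axes [-461.7  117.4    3.7] shift turned-axes [ 462.8 -112.9    3.5]
q [ 0.15  0.18  1.97 -0.    1.    0.14]
```

View pics/w2.png

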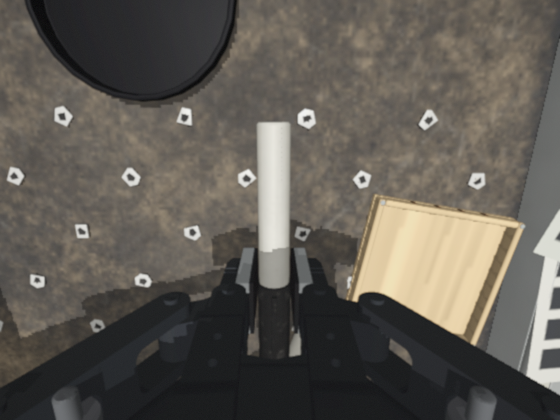

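The marker is held squarely (col 275, rows 122–358). Moving it over the tray.

```bash
python3 -m pendant '[{"dx":-0.039,"dy":0.01,"dz":0,"rx":0,"ry":0,"rz":0,"hand":0.0},{"dx":-0.039,"dy":0.01,"dz":0,"rx":0,"ry":0,"rz":0,"hand":0.0},{"dx":-0.039,"dy":0.01,"dz":0,"rx":0,"ry":0,"rz":0,"hand":0.0},{"dx":-0.039,"dy":0.01,"dz":0,"rx":0,"ry":0,"rz":0,"hand":0.0},{"dx":-0.039,"dy":0.01,"dz":0,"rx":0,"ry":0,"rz":0,"hand":0.0},{"dx":-0.039,"dy":0.01,"dz":0,"rx":0,"ry":0,"rz":0,"hand":0.0},{"dx":-0.039,"dy":0.01,"dz":0,"rx":0,"ry":0,"rz":0,"hand":0.0},{"dx":-0.039,"dy":0.01,"dz":0,"rx":0,"ry":0,"rz":0,"hand":0.0},{"dx":-0.039,"dy":0.01,"dz":0,"rx":0,"ry":0,"rz":0,"hand":0.0},{"dx":-0.039,"dy":0.01,"dz":0,"rx":0,"ry":0,"rz":0,"hand":0.0},{"dx":-0.039,"dy":0.01,"dz":0,"rx":0,"ry":0,"rz":0,"hand":0.0},{"dx":-0.037,"dy":0.01,"dz":0,"rx":0,"ry":0,"rz":0,"hand":0.0}]'
python3 -m pendant '[{"dx":0,"dy":0,"dz":0,"rx":0,"ry":0,"rz":0,"hand":0.0}]'
python3 -c "
from h import *
go([.540,-.330,.02],1.2)"
```

```text
clock: 5.68
position: [0.5426, -0.3323, 0.1115]
ee_rot: [-0.001, 0.702, 0.712, -0.0]
contact_force: [0.6, 0.2, 0.2]
width: 0.0159
gripper_force: 25.3
clock: 5.77
position: [0.545, -0.3385, 0.1115]
ee_rot: [0.003, 0.703, 0.711, -0.001]
contact_force: [0.2, 0.1, 0.6]
width: 0.0156
gripper_force: 25.3
yaw 1 turn [ 0.2  0.4 -0.6] shift now-axes [ 9.1 -5.2 91.4] shift turned-axes [ 8.6 -4.8 91.5]
yaw 181 turn [  0.6  -0.3 179.4] shift now-axes [ 9.1 -5.2 91.4] shift turned-axes [-8.6  4.8 91.5]
q [-0.66  0.45  1.54 -0.    1.14 -0.67]
```

```bash
python3 -m pendant '[{"dx":0.009,"dy":-0.005,"dz":0.02,"rx":0,"ry":0,"rz":0,"hand":0.0},{"dx":0,"dy":0,"dz":0.03,"rx":0,"ry":0,"rz":0,"hand":0.0},{"dx":0,"dy":0,"dz":0.02,"rx":0,"ry":0,"rz":0,"hand":0.0},{"dx":0,"dy":0,"dz":0.012,"rx":0,"ry":0,"rz":0,"hand":0.0},{"dx":0,"dy":0,"dz":0.006,"rx":0,"ry":0,"rz":0,"hand":0.0},{"dx":0,"dy":0,"dz":0,"rx":0,"ry":0,"rz":0,"hand":0.0},{"dx":0,"dy":0,"dz":0,"rx":0,"ry":0,"rz":0,"hand":0.0}]'
python3 -c "
from h import *
go([.540,-.330,.02],1.2)"
```

```text
clock: 6.35
position: [0.5378, -0.3213, 0.0243]
ee_rot: [-0.0, 0.702, 0.712, -0.0]
contact_force: [0.5, 0.3, 0.4]
width: 0.0153
gripper_force: 25.4
yaw 1 turn [-0.  -0.  -0.4] shift now-axes [-8.7  2.1  4.3] shift turned-axes [-8.7  2.   4.3]
yaw 181 turn [ -0.    0.  179.6] shift now-axes [-8.7  2.1  4.3] shift turned-axes [ 8.7 -2.   4.3]
q [-0.65  0.52  1.67 -0.    0.95 -0.66]
```

```bash
python3 -m pendant '[{"dx":-0.007,"dy":0.001,"dz":0.002,"rx":0,"ry":0,"rz":0,"hand":0.0},{"dx":0,"dy":0,"dz":0,"rx":0,"ry":0,"rz":0,"hand":0.0},{"dx":0,"dy":0,"dz":0,"rx":0,"ry":0,"rz":0,"hand":0.03},{"dx":0,"dy":0,"dz":0,"rx":0,"ry":0,"rz":0,"hand":0.03},{"dx":0,"dy":0,"dz":0,"rx":0,"ry":0,"rz":0,"hand":0.03},{"dx":0,"dy":0,"dz":0,"rx":0,"ry":0,"rz":0,"hand":0.03},{"dx":0,"dy":0,"dz":-0.01,"rx":0,"ry":0,"rz":0,"hand":0.035},{"dx":0,"dy":0,"dz":-0.025,"rx":0,"ry":0,"rz":0,"hand":0.05},{"dx":0,"dy":0,"dz":-0.03,"rx":0,"ry":0,"rz":0,"hand":0.05},{"dx":0,"dy":0,"dz":-0.03,"rx":0,"ry":0,"rz":0,"hand":0.05},{"dx":0,"dy":0,"dz":0,"rx":0,"ry":0,"rz":0,"hand":0.05},{"dx":0,"dy":0,"dz":0,"rx":0,"ry":0,"rz":0,"hand":0.05}]'
python3 - <<'E'
from h import *
go([.4366,-.0227,.115],-16.6)
d=cam("wrist");cv2.imwrite("pics/w3.png",d["frame"][:,:,::-1])
E
```

```text
clock: 7.35
position: [0.5401, -0.3293, 0.1205]
ee_rot: [0.003, 0.703, 0.711, 0.0]
contact_force: [0.3, -0.0, -0.1]
width: 0.05
gripper_force: 0.0
yaw -17 turn [ 0.3  0.2 17.3] shift now-axes [307.8 -99.7   3.9] shift turned-axes [ 264.2 -186.8    5.5]
yaw 163 turn [  -0.2    0.4 -162.7] shift now-axes [307.8 -99.7   3.9] shift turned-axes [-264.2  186.8    5.5]
q [-0.66  0.43  1.55 -0.    1.15 -0.67]
```

View pics/w3.png

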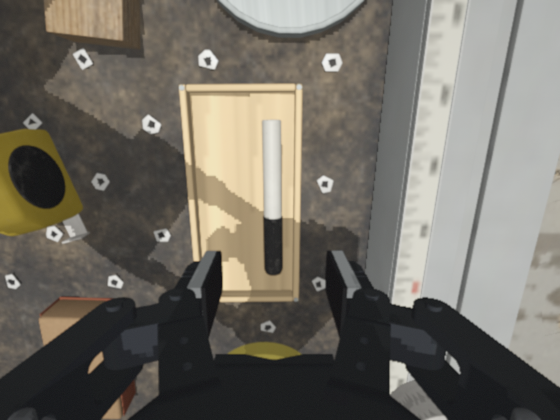

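Black marker lies flat on the tray floor at col 272, on the right side (tray inside cols 192–293). Now to the red marker.

```bash
python3 -m pendant '[{"dx":0.0385,"dy":-0.0125,"dz":0,"rx":0,"ry":0,"rz":0,"hand":0.05},{"dx":0.0385,"dy":-0.0125,"dz":0,"rx":0,"ry":0,"rz":0,"hand":0.05},{"dx":0.0385,"dy":-0.0125,"dz":0,"rx":0,"ry":0,"rz":0,"hand":0.05},{"dx":0.0385,"dy":-0.0125,"dz":0,"rx":0,"ry":0,"rz":0,"hand":0.05},{"dx":0.0385,"dy":-0.0125,"dz":0,"rx":0,"ry":0,"rz":0,"hand":0.05},{"dx":0.0385,"dy":-0.0125,"dz":0,"rx":0,"ry":0,"rz":0,"hand":0.05},{"dx":0.0385,"dy":-0.0125,"dz":0,"rx":0,"ry":0,"rz":0,"hand":0.05},{"dx":0.0385,"dy":-0.0125,"dz":0,"rx":0,"ry":0,"rz":0,"hand":0.05},{"dx":0,"dy":0,"dz":0,"rx":0,"ry":0,"rz":6,"hand":0.05},{"dx":0,"dy":0,"dz":0,"rx":0,"ry":0,"rz":6,"hand":0.05},{"dx":0,"dy":0,"dz":0,"rx":0,"ry":0,"rz":5.3,"hand":0.05},{"dx":0,"dy":0,"dz":0,"rx":0,"ry":0,"rz":0,"hand":0.05}]'
python3 - <<'E'
from h import *
import time
go([.4366,-.0227,.008],-16.6)
d=cam("wrist");cv2.imwrite("pics/w4.png",d["frame"][:,:,::-1])
u=np.array([np.cos(np.radians(73.4)),np.sin(np.radians(73.4)),0])
for k in(-.0625,0,.0625):print(np.round(w2px(d,np.array([.4366,-.0227,.008])+k*u),1))
# red cap centroid
hsv=cv2.cvtColor(d["frame"],cv2.COLOR_RGB2HSV);m=((hsv[...,0]<8)|(hsv[...,0]>172))&(hsv[...,1]>150)&(hsv[...,2]>100)
n,l,st,c=cv2.connectedComponentsWithStats(m.astype(np.uint8));i=1+st[1:,4].argmax();print(st[i],c[i])
E
```

```text
clock: 8.4
position: [0.4337, -0.0209, 0.1163]
ee_rot: [-0.001, 0.802, 0.598, -0.001]
contact_force: [-0.1, -0.1, -0.1]
width: 0.0502
gripper_force: 0.0
yaw -17 turn [-0.2  0.  -0. ] shift now-axes [ -0.9   3.6 108.3] shift turned-axes [ -0.9   3.3 108.3]
yaw 163 turn [  0.    0.2 180. ] shift now-axes [ -0.9   3.6 108.3] shift turned-axes [  0.9  -3.3 108.3]
q [-0.21  0.17  1.97 -0.    1.01  0.08]
[276.1 275.4]
[276.2 206.8]
[276.3 128.4]
[267 225  18  55 896] [275.46540179 251.70647321]
```

```bash
python3 -m pendant '[{"dx":-0.003,"dy":0.003,"dz":0.03,"rx":0,"ry":0,"rz":0,"hand":0.05},{"dx":0,"dy":0,"dz":0.03,"rx":0,"ry":0,"rz":0,"hand":0.05},{"dx":0,"dy":0,"dz":0.025,"rx":0,"ry":0,"rz":0,"hand":0.05},{"dx":0,"dy":0,"dz":0.015,"rx":0,"ry":0,"rz":0,"hand":0.05},{"dx":0,"dy":0,"dz":0.008,"rx":0,"ry":0,"rz":0,"hand":0.05},{"dx":0,"dy":0,"dz":0,"rx":0,"ry":0,"rz":0,"hand":0.05},{"dx":0,"dy":0,"dz":0,"rx":0,"ry":0,"rz":0,"hand":0.05}]' 25
python3 -m pendant '[{"dx":0,"dy":0,"dz":0,"rx":0,"ry":0,"rz":0,"hand":0.0},{"dx":0,"dy":0,"dz":0,"rx":0,"ry":0,"rz":0,"hand":0.0},{"dx":0,"dy":0,"dz":0,"rx":0,"ry":0,"rz":0,"hand":0.0},{"dx":0,"dy":0,"dz":0,"rx":0,"ry":0,"rz":0,"hand":0.0},{"dx":0,"dy":0,"dz":0,"rx":0,"ry":0,"rz":0,"hand":0.0},{"dx":0,"dy":0,"dz":0,"rx":0,"ry":0,"rz":0,"hand":0.0},{"dx":0,"dy":0,"dz":0,"rx":0,"ry":0,"rz":0,"hand":0.0}]' 25
python3 -m pendant '[{"dx":0,"dy":0,"dz":-0.01,"rx":0,"ry":0,"rz":0,"hand":0.0},{"dx":0,"dy":0,"dz":-0.025,"rx":0,"ry":0,"rz":0,"hand":0.0},{"dx":0,"dy":0,"dz":-0.035,"rx":0,"ry":0,"rz":0,"hand":0.0},{"dx":0,"dy":0,"dz":-0.035,"rx":0,"ry":0,"rz":-6,"hand":0.0},{"dx":0,"dy":0,"dz":0,"rx":0,"ry":0,"rz":-6,"hand":0.0},{"dx":0,"dy":0,"dz":0,"rx":0,"ry":0,"rz":-6,"hand":0.0},{"dx":0,"dy":0,"dz":0,"rx":0,"ry":0,"rz":0,"hand":0.0},{"dx":0,"dy":0,"dz":0,"rx":0,"ry":0,"rz":0,"hand":0.0}]'
python3 -c "
from h import *
go([.499,-.329,.11],1.2)"
```

```text
clock: 9.03
position: [0.437, -0.0255, 0.0091]
ee_rot: [-0.0, 0.802, 0.598, -0.0]
contact_force: [0.3, -0.1, -0.0]
width: 0.0503
gripper_force: 0.0
clock: 9.62
position: [0.4379, -0.0255, 0.0103]
ee_rot: [0.001, 0.802, 0.598, 0.001]
contact_force: [-0.6, 0.1, 6.5]
width: 0.0144
gripper_force: 26.7
clock: 10.28
position: [0.4367, -0.0252, 0.1144]
ee_rot: [0.0, 0.699, 0.715, 0.0]
contact_force: [0.5, -0.3, -0.4]
width: 0.0148
gripper_force: 26.0
yaw 1 turn [0.  0.  0.1] shift now-axes [-305.1   55.6    4.5] shift turned-axes [-305.    55.9    4.4]
yaw 181 turn [  -0.     0.  -179.9] shift now-axes [-305.1   55.6    4.5] shift turned-axes [305.  -55.9   4.4]
q [-0.22  0.18  1.97 -0.    1.   -0.24]
```

```bash
python3 -m pendant '[{"dx":-0.038,"dy":0.007,"dz":0,"rx":0,"ry":0,"rz":0,"hand":0.0},{"dx":-0.038,"dy":0.007,"dz":0,"rx":0,"ry":0,"rz":0,"hand":0.0},{"dx":-0.038,"dy":0.007,"dz":0,"rx":0,"ry":0,"rz":0,"hand":0.0},{"dx":-0.038,"dy":0.007,"dz":0,"rx":0,"ry":0,"rz":0,"hand":0.0},{"dx":-0.038,"dy":0.007,"dz":0,"rx":0,"ry":0,"rz":0,"hand":0.0},{"dx":-0.038,"dy":0.007,"dz":0,"rx":0,"ry":0,"rz":0,"hand":0.0},{"dx":-0.038,"dy":0.007,"dz":0,"rx":0,"ry":0,"rz":0,"hand":0.0},{"dx":-0.038,"dy":0.007,"dz":0,"rx":0,"ry":0,"rz":0,"hand":0.0},{"dx":0,"dy":0,"dz":0.02,"rx":0,"ry":0,"rz":0,"hand":0.0},{"dx":0,"dy":0,"dz":0.02,"rx":0,"ry":0,"rz":0,"hand":0.0},{"dx":0,"dy":0,"dz":0,"rx":0,"ry":0,"rz":0,"hand":0.0},{"dx":0,"dy":0,"dz":0,"rx":0,"ry":0,"rz":0,"hand":0.0}]'
python3 - <<'E'
from h import *
go([.497,-.329,.026],1.2)
E
```

```text
clock: 11.28
position: [0.4992, -0.327, 0.0726]
ee_rot: [-0.002, 0.699, 0.715, -0.0]
contact_force: [-0.7, -0.8, 0.4]
width: 0.015
gripper_force: 26.0
yaw 1 turn [-0.2 -0.2  0.1] shift now-axes [-2.1 -2.1 46.6] shift turned-axes [-2.  -2.2 46.6]
yaw 181 turn [   0.3   -0.3 -179.9] shift now-axes [-2.1 -2.1 46.6] shift turned-axes [ 2.   2.2 46.6]
q [-0.7   0.44  1.68 -0.    1.03 -0.72]
```

```bash
python3 -m pendant '[{"dx":-0.002,"dy":-0.002,"dz":0.02,"rx":0,"ry":0,"rz":0,"hand":0.0},{"dx":0,"dy":0,"dz":0.018,"rx":0,"ry":0,"rz":0,"hand":0.0},{"dx":0,"dy":0,"dz":0.01,"rx":0,"ry":0,"rz":0,"hand":0.0},{"dx":0,"dy":0,"dz":0,"rx":0,"ry":0,"rz":0,"hand":0.0},{"dx":0,"dy":0,"dz":0,"rx":0,"ry":0,"rz":0,"hand":0.0}]'
python3 -m pendant '[{"dx":0,"dy":0,"dz":0,"rx":0,"ry":0,"rz":0,"hand":0.03},{"dx":0,"dy":0,"dz":0,"rx":0,"ry":0,"rz":0,"hand":0.03},{"dx":0,"dy":0,"dz":0,"rx":0,"ry":0,"rz":0,"hand":0.03},{"dx":0,"dy":0,"dz":0,"rx":0,"ry":0,"rz":0,"hand":0.03},{"dx":0,"dy":0,"dz":-0.01,"rx":0,"ry":0,"rz":0,"hand":0.03},{"dx":0,"dy":0,"dz":-0.025,"rx":0,"ry":0,"rz":0,"hand":0.08},{"dx":0,"dy":0,"dz":-0.03,"rx":0,"ry":0,"rz":0,"hand":0.08},{"dx":0,"dy":0,"dz":-0.03,"rx":0,"ry":0,"rz":0,"hand":0.08},{"dx":0,"dy":0,"dz":0,"rx":0,"ry":0,"rz":0,"hand":0.08},{"dx":0,"dy":0,"dz":0,"rx":0,"ry":0,"rz":0,"hand":0.08}]'
python3 - <<'E'
from h import *
go([.4184,-.1719,.12],-5.2)
d=cam("wrist");cv2.imwrite("pics/w5.png",d["frame"][:,:,::-1])
E
```

```text
clock: 11.7
position: [0.4988, -0.3297, 0.0268]
ee_rot: [0.0, 0.698, 0.716, -0.0]
contact_force: [0.5, -0.9, -0.6]
width: 0.0149
gripper_force: 26.0
clock: 12.53
position: [0.4998, -0.331, 0.1244]
ee_rot: [0.003, 0.698, 0.716, 0.0]
contact_force: [0.4, 0.1, -0.4]
width: 0.0802
gripper_force: 0.0
yaw -5 turn [0.3 0.2 6.6] shift now-axes [161.1 -77.5   3.4] shift turned-axes [151.1 -95.5   4.4]
yaw 175 turn [  -0.3    0.4 -173.4] shift now-axes [161.1 -77.5   3.4] shift turned-axes [-151.1   95.5    4.4]
q [-0.7   0.38  1.62 -0.    1.13 -0.73]
```

View pics/w5.png

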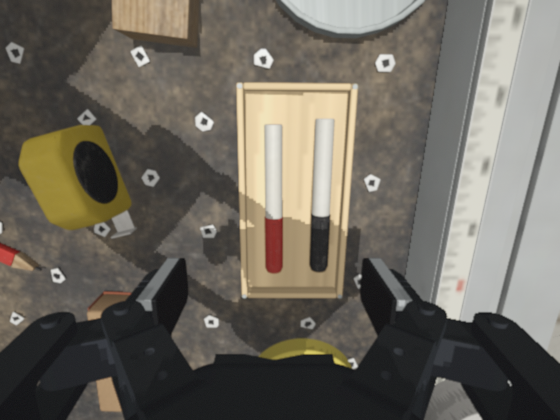

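Both markers lie flat and side by side on the floor (cols 273 and 321). Now the offcut.

```bash
python3 -m pendant '[{"dx":0.032,"dy":-0.0155,"dz":0,"rx":0,"ry":0,"rz":0,"hand":0.08},{"dx":0.032,"dy":-0.0155,"dz":0,"rx":0,"ry":0,"rz":0,"hand":0.08},{"dx":0.032,"dy":-0.0155,"dz":0,"rx":0,"ry":0,"rz":0,"hand":0.08},{"dx":0.032,"dy":-0.0155,"dz":0,"rx":0,"ry":0,"rz":0,"hand":0.08},{"dx":0.032,"dy":-0.0155,"dz":0,"rx":0,"ry":0,"rz":0,"hand":0.08},{"dx":0,"dy":0,"dz":0,"rx":0,"ry":0,"rz":6.6,"hand":0.08},{"dx":0,"dy":0,"dz":0,"rx":0,"ry":0,"rz":0,"hand":0.08},{"dx":0,"dy":0,"dz":0,"rx":0,"ry":0,"rz":0,"hand":0.08}]'
python3 - <<'E'
from h import *
go([.4184,-.1719,.012],-5.2)
d=cam("wrist");cv2.imwrite("pics/w6.png",d["frame"][:,:,::-1])
a=np.radians(84.8);u=np.array([np.cos(a),np.sin(a),0]);v=np.array([np.sin(a),-np.cos(a),0])
for i,j in((1,1),(1,-1),(-1,-1),(-1,1)):print(np.round(w2px(d,np.array([.4184,-.1719,.03])+i*.0375*u+j*.025*v)))
E
```

```text
clock: 13.25
position: [0.417, -0.1718, 0.1209]
ee_rot: [-0.0, 0.737, 0.675, -0.0]
contact_force: [0.9, 0.1, 0.9]
width: 0.0797
gripper_force: 0.0
yaw -5 turn [-0.   0.   0.2] shift now-axes [ -0.    1.4 108.9] shift turned-axes [ -0.    1.4 108.9]
yaw 175 turn [  -0.    -0.  -179.8] shift now-axes [ -0.    1.4 108.9] shift turned-axes [  0.   -1.4 108.9]
q [-0.54  0.19  1.93 -0.    1.03 -0.46]
[308. 163.]
[240. 163.]
[242. 256.]
[305. 256.]
```

View pics/w6.png

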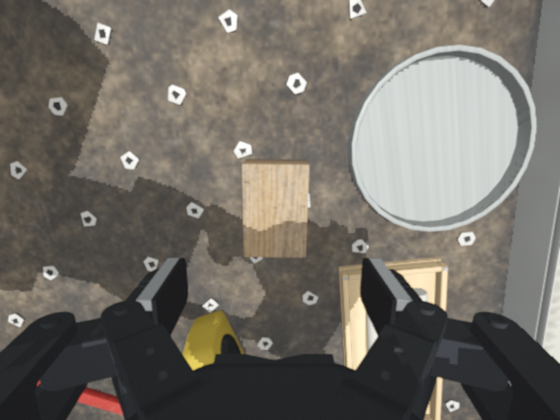

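The offcut top spans cols 242–309, rows 160–258, matching the prediction.

```bash
python3 -m pendant '[{"dx":0,"dy":0.002,"dz":0.03,"rx":0,"ry":0,"rz":0,"hand":0.08},{"dx":0,"dy":0,"dz":0.03,"rx":0,"ry":0,"rz":0,"hand":0.08},{"dx":0,"dy":0,"dz":0.025,"rx":0,"ry":0,"rz":0,"hand":0.08},{"dx":0,"dy":0,"dz":0.015,"rx":0,"ry":0,"rz":0,"hand":0.08},{"dx":0,"dy":0,"dz":0.008,"rx":0,"ry":0,"rz":0,"hand":0.08},{"dx":0,"dy":0,"dz":0,"rx":0,"ry":0,"rz":0,"hand":0.08},{"dx":0,"dy":0,"dz":0,"rx":0,"ry":0,"rz":0,"hand":0.08}]' 35
python3 -m pendant '[{"dx":0,"dy":0,"dz":0,"rx":0,"ry":0,"rz":0,"hand":0.02},{"dx":0,"dy":0,"dz":0,"rx":0,"ry":0,"rz":0,"hand":0.02},{"dx":0,"dy":0,"dz":0,"rx":0,"ry":0,"rz":0,"hand":0.02},{"dx":0,"dy":0,"dz":0,"rx":0,"ry":0,"rz":0,"hand":0.02},{"dx":0,"dy":0,"dz":0,"rx":0,"ry":0,"rz":0,"hand":0.02},{"dx":0,"dy":0,"dz":0,"rx":0,"ry":0,"rz":0,"hand":0.02}]' 35
python3 -m pendant '[{"dx":0,"dy":0,"dz":-0.01,"rx":0,"ry":0,"rz":0,"hand":0.02},{"dx":0,"dy":0,"dz":-0.025,"rx":0,"ry":0,"rz":0,"hand":0.02},{"dx":0,"dy":0,"dz":-0.035,"rx":0,"ry":0,"rz":0,"hand":0.02},{"dx":0,"dy":0,"dz":-0.035,"rx":0,"ry":0,"rz":4,"hand":0.02},{"dx":0,"dy":0,"dz":0,"rx":0,"ry":0,"rz":0,"hand":0.02},{"dx":0,"dy":0,"dz":0,"rx":0,"ry":0,"rz":0,"hand":0.02}]'
python3 -c "
from h import *
go([.5497,.0751,.12],-9.1)"
```

```text
clock: 13.88
position: [0.4196, -0.1728, 0.0131]
ee_rot: [-0.0, 0.738, 0.674, -0.0]
contact_force: [-0.2, 0.6, 0.3]
width: 0.0799
gripper_force: 0.0
clock: 14.38
position: [0.42, -0.1726, 0.0144]
ee_rot: [0.001, 0.738, 0.674, 0.0]
contact_force: [-0.7, -0.2, 6.3]
width: 0.0492
gripper_force: 36.9
clock: 14.88
position: [0.4205, -0.1728, 0.1205]
ee_rot: [0.003, 0.761, 0.648, 0.001]
contact_force: [-0.1, 0.7, -0.8]
width: 0.0492
gripper_force: 36.6
yaw -9 turn [ 0.3  0.1 -0.1] shift now-axes [265.3  88.1   0.4] shift turned-axes [265.2  88.4   0.5]
yaw 171 turn [  0.2  -0.5 179.9] shift now-axes [265.3  88.1   0.4] shift turned-axes [-265.2  -88.4    0.5]
q [-0.54  0.19  1.93 -0.    1.02 -0.38]
```

```bash
python3 -m pendant '[{"dx":0.038,"dy":0.0126,"dz":0,"rx":0,"ry":0,"rz":0,"hand":0.02},{"dx":0.038,"dy":0.0126,"dz":0,"rx":0,"ry":0,"rz":0,"hand":0.02},{"dx":0.038,"dy":0.0126,"dz":0,"rx":0,"ry":0,"rz":0,"hand":0.02},{"dx":0.038,"dy":0.0126,"dz":0,"rx":0,"ry":0,"rz":0,"hand":0.02},{"dx":0.038,"dy":0.0126,"dz":0,"rx":0,"ry":0,"rz":0,"hand":0.02},{"dx":0.038,"dy":0.0126,"dz":0,"rx":0,"ry":0,"rz":0,"hand":0.02},{"dx":0.038,"dy":0.0126,"dz":0,"rx":0,"ry":0,"rz":0,"hand":0.02},{"dx":0,"dy":0,"dz":0.03,"rx":0,"ry":0,"rz":0,"hand":0.02},{"dx":0,"dy":0,"dz":0.03,"rx":0,"ry":0,"rz":0,"hand":0.02},{"dx":0,"dy":0,"dz":0,"rx":0,"ry":0,"rz":0,"hand":0.02},{"dx":0,"dy":0,"dz":0,"rx":0,"ry":0,"rz":0,"hand":0.02}]'
python3 -c "
from h import *
go([.5497,.0751,.021],-9.1)"
```

```text
clock: 15.8
position: [0.5459, 0.0766, 0.0557]
ee_rot: [-0.002, 0.761, 0.648, -0.003]
contact_force: [0.7, -0.2, -0.5]
width: 0.0492
gripper_force: 36.8
yaw -9 turn [-0.4  0.1 -0.1] shift now-axes [-0.8  4.3 34.7] shift turned-axes [-0.8  4.  34.7]
yaw 171 turn [1.000e-01 6.000e-01 1.799e+02] shift now-axes [-0.8  4.3 34.7] shift turned-axes [ 0.8 -4.  34.7]
q [ 0.01  0.4   1.8  -0.    0.95  0.17]
```

```bash
python3 -m pendant '[{"dx":0,"dy":0.003,"dz":0.015,"rx":0,"ry":0,"rz":0,"hand":0.02},{"dx":0,"dy":0,"dz":0.013,"rx":0,"ry":0,"rz":0,"hand":0.02},{"dx":0,"dy":0,"dz":0.006,"rx":0,"ry":0,"rz":0,"hand":0.02},{"dx":0,"dy":0,"dz":0,"rx":0,"ry":0,"rz":0,"hand":0.02},{"dx":0,"dy":0,"dz":0,"rx":0,"ry":0,"rz":0,"hand":0.02}]'
python3 -m pendant '[{"dx":0,"dy":0,"dz":0,"rx":0,"ry":0,"rz":0,"hand":0.06},{"dx":0,"dy":0,"dz":0,"rx":0,"ry":0,"rz":0,"hand":0.06},{"dx":0,"dy":0,"dz":0,"rx":0,"ry":0,"rz":0,"hand":0.06},{"dx":0,"dy":0,"dz":-0.01,"rx":0,"ry":0,"rz":0,"hand":0.06},{"dx":0,"dy":0,"dz":-0.025,"rx":0,"ry":0,"rz":0,"hand":0.06},{"dx":0,"dy":0,"dz":-0.035,"rx":0,"ry":0,"rz":0,"hand":0.06},{"dx":0,"dy":0,"dz":-0.035,"rx":0,"ry":0,"rz":0,"hand":0.06},{"dx":0,"dy":0,"dz":0,"rx":0,"ry":0,"rz":0,"hand":0.06},{"dx":0,"dy":0,"dz":0,"rx":0,"ry":0,"rz":0,"hand":0.06}]'
python3 - <<'E'
from h import *
go([.3524,-.3046,.13],13.9)
d=cam("wrist");cv2.imwrite("pics/w7.png",d["frame"][:,:,::-1])
E
```

```text
clock: 16.22
position: [0.5519, 0.0755, 0.0251]
ee_rot: [0.0, 0.762, 0.648, 0.0]
contact_force: [0.1, -0.7, -0.0]
width: 0.0489
gripper_force: 36.9
clock: 16.97
position: [0.5535, 0.0761, 0.1326]
ee_rot: [0.002, 0.761, 0.648, 0.003]
contact_force: [-0.6, 0.2, -0.4]
width: 0.0597
gripper_force: 0.0
yaw 14 turn [  0.4   0.  -23.1] shift now-axes [-407.9 -137.8    1.3] shift turned-axes [-321.2 -286.7    2.6]
yaw 194 turn [  0.   -0.5 156.9] shift now-axes [-407.9 -137.8    1.3] shift turned-axes [321.2 286.7   2.6]
q [ 0.01  0.32  1.7  -0.    1.12  0.17]
```

View pics/w7.png

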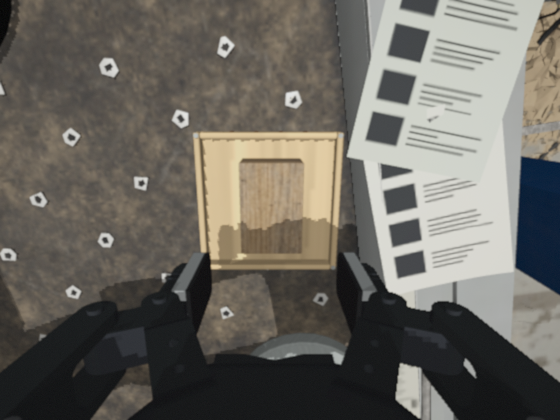

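Offcut flat inside the crate (cols 240–304, rows 158–255). Now the tape measure.

```bash
python3 -m pendant '[{"dx":-0.037,"dy":-0.0125,"dz":0,"rx":0,"ry":0,"rz":0,"hand":0.06},{"dx":-0.037,"dy":-0.0125,"dz":0,"rx":0,"ry":0,"rz":0,"hand":0.06},{"dx":-0.037,"dy":-0.0125,"dz":0,"rx":0,"ry":0,"rz":0,"hand":0.06},{"dx":-0.037,"dy":-0.0125,"dz":0,"rx":0,"ry":0,"rz":0,"hand":0.06},{"dx":-0.037,"dy":-0.0125,"dz":0,"rx":0,"ry":0,"rz":0,"hand":0.06},{"dx":-0.037,"dy":-0.0125,"dz":0,"rx":0,"ry":0,"rz":0,"hand":0.06},{"dx":-0.037,"dy":-0.0125,"dz":0,"rx":0,"ry":0,"rz":0,"hand":0.06},{"dx":-0.037,"dy":-0.0125,"dz":0,"rx":0,"ry":0,"rz":0,"hand":0.06},{"dx":-0.037,"dy":-0.0125,"dz":0,"rx":0,"ry":0,"rz":0,"hand":0.06},{"dx":-0.037,"dy":-0.0125,"dz":0,"rx":0,"ry":0,"rz":0,"hand":0.06},{"dx":-0.037,"dy":-0.0125,"dz":0,"rx":0,"ry":0,"rz":0,"hand":0.06}]'
python3 -m pendant '[{"dx":0,"dy":0,"dz":0,"rx":0,"ry":0,"rz":-6,"hand":0.06},{"dx":0,"dy":0,"dz":0,"rx":0,"ry":0,"rz":-6,"hand":0.06},{"dx":0,"dy":0,"dz":0,"rx":0,"ry":0,"rz":-6,"hand":0.06},{"dx":0,"dy":0,"dz":0,"rx":0,"ry":0,"rz":-5,"hand":0.06},{"dx":0,"dy":0,"dz":0,"rx":0,"ry":0,"rz":0,"hand":0.06},{"dx":0,"dy":0,"dz":0,"rx":0,"ry":0,"rz":0,"hand":0.06}]'
python3 - <<'E'
from h import *
go([.3524,-.3046,.035],13.9)
d=cam("wrist");cv2.imwrite("pics/w8.png",d["frame"][:,:,::-1])
a=np.radians(103.9);u=np.array([np.cos(a),np.sin(a),0]);v=np.array([np.sin(a),-np.cos(a),0])
for i,j in((1,1),(1,-1),(-1,-1),(-1,1)):print(np.round(w2px(d,np.array([.3524,-.3046,.065])+i*.036*u+j*.015*v)))
E
```

```text
clock: 17.93
position: [0.3487, -0.3042, 0.128]
ee_rot: [-0.002, 0.762, 0.648, 0.0]
contact_force: [0.9, -0.5, 0.4]
width: 0.06
gripper_force: 0.0
clock: 18.43
position: [0.3501, -0.3031, 0.1282]
ee_rot: [-0.001, 0.618, 0.786, 0.0]
contact_force: [-0.2, -0.1, 0.5]
width: 0.06
gripper_force: 0.0
yaw 14 turn [-0.1 -0.1 -0.2] shift now-axes [-2.3  2.  93.2] shift turned-axes [-2.1  1.9 93.2]
yaw 194 turn [-2.000e-01  1.000e-01  1.798e+02] shift now-axes [-2.3  2.  93.2] shift turned-axes [ 2.1 -1.9 93.2]
q [-0.86  0.2   1.89 -0.    1.05 -1.1 ]
[298. 173.]
[252. 174.]
[254. 273.]
[296. 273.]
```

View pics/w8.png

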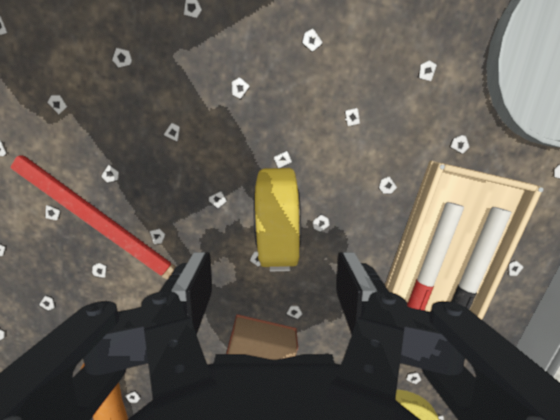

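The tape measure's top lies at cols 255–299, rows 169–268, within 3 mm of the prediction. Grasping it.

```bash
python3 -m pendant '[{"dx":0,"dy":0.003,"dz":0.03,"rx":0,"ry":0,"rz":0,"hand":0.06},{"dx":0,"dy":0,"dz":0.03,"rx":0,"ry":0,"rz":0,"hand":0.06},{"dx":0,"dy":0,"dz":0.025,"rx":0,"ry":0,"rz":0,"hand":0.06},{"dx":0,"dy":0,"dz":0.015,"rx":0,"ry":0,"rz":0,"hand":0.06},{"dx":0,"dy":0,"dz":0.006,"rx":0,"ry":0,"rz":0,"hand":0.06},{"dx":0,"dy":0,"dz":0,"rx":0,"ry":0,"rz":0,"hand":0.06},{"dx":0,"dy":0,"dz":0,"rx":0,"ry":0,"rz":0,"hand":0.06}]' 50
python3 -m pendant '[{"dx":0,"dy":0,"dz":0,"rx":0,"ry":0,"rz":0,"hand":0.0},{"dx":0,"dy":0,"dz":0,"rx":0,"ry":0,"rz":0,"hand":0.0},{"dx":0,"dy":0,"dz":0,"rx":0,"ry":0,"rz":0,"hand":0.0},{"dx":0,"dy":0,"dz":0,"rx":0,"ry":0,"rz":0,"hand":0.0},{"dx":0,"dy":0,"dz":0,"rx":0,"ry":0,"rz":0,"hand":0.0},{"dx":0,"dy":0,"dz":0,"rx":0,"ry":0,"rz":0,"hand":0.0}]' 50
python3 -m pendant '[{"dx":0,"dy":0,"dz":-0.01,"rx":0,"ry":0,"rz":0,"hand":0.0},{"dx":0,"dy":0,"dz":-0.025,"rx":0,"ry":0,"rz":0,"hand":0.0},{"dx":0,"dy":0,"dz":-0.035,"rx":0,"ry":0,"rz":0,"hand":0.0},{"dx":0,"dy":0,"dz":-0.02,"rx":0,"ry":0,"rz":0,"hand":0.0},{"dx":0,"dy":0,"dz":0,"rx":0,"ry":0,"rz":0,"hand":0.0},{"dx":0,"dy":0,"dz":0,"rx":0,"ry":0,"rz":0,"hand":0.0}]'
python3 -c "
from h import *
go([.549,-.133,.11],13.9)"
```

```text
clock: 19.07
position: [0.354, -0.3033, 0.0235]
ee_rot: [0.0, 0.617, 0.787, -0.0]
contact_force: [-0.5, -0.4, 0.7]
width: 0.0601
gripper_force: 0.0
clock: 19.57
position: [0.3543, -0.3037, 0.0244]
ee_rot: [0.001, 0.617, 0.787, -0.0]
contact_force: [-0.4, 1.9, 6.4]
width: 0.0296
gripper_force: 49.3
clock: 20.07
position: [0.3539, -0.3033, 0.1138]
ee_rot: [0.001, 0.617, 0.787, -0.0]
contact_force: [-0.6, 0.5, -3.1]
width: 0.0294
gripper_force: 50.0
yaw 14 turn [ 0.1  0.1 -0.1] shift now-axes [118.9 230.1   3.8] shift turned-axes [118.5 230.3   3.8]
yaw 194 turn [ 2.000e-01 -1.000e-01  1.799e+02] shift now-axes [118.9 230.1   3.8] shift turned-axes [-118.5 -230.3    3.8]
q [-0.86  0.22  1.91 -0.    1.01 -1.1 ]
```

```bash
python3 -m pendant '[{"dx":0.017,"dy":0.033,"dz":0,"rx":0,"ry":0,"rz":0,"hand":0.0},{"dx":0.017,"dy":0.033,"dz":0,"rx":0,"ry":0,"rz":0,"hand":0.0},{"dx":0.017,"dy":0.033,"dz":0,"rx":0,"ry":0,"rz":0,"hand":0.0},{"dx":0.017,"dy":0.033,"dz":0,"rx":0,"ry":0,"rz":0,"hand":0.0},{"dx":0.017,"dy":0.033,"dz":0,"rx":0,"ry":0,"rz":0,"hand":0.0},{"dx":0.017,"dy":0.033,"dz":0,"rx":0,"ry":0,"rz":0,"hand":0.0},{"dx":0.017,"dy":0.032,"dz":0,"rx":0,"ry":0,"rz":0,"hand":0.0},{"dx":0,"dy":0,"dz":0.025,"rx":0,"ry":0,"rz":0,"hand":0.0},{"dx":0,"dy":0,"dz":0.02,"rx":0,"ry":0,"rz":0,"hand":0.0},{"dx":0,"dy":0,"dz":0,"rx":0,"ry":0,"rz":0,"hand":0.0},{"dx":0,"dy":0,"dz":0,"rx":0,"ry":0,"rz":0,"hand":0.0}]'
python3 -c "
from h import *
go([.549,-.133,.030],13.9)"
```

```text
clock: 20.98
position: [0.5461, -0.1316, 0.0652]
ee_rot: [-0.004, 0.617, 0.787, -0.001]
contact_force: [0.3, 0.6, -3.0]
width: 0.0296
gripper_force: 50.6
yaw 14 turn [-0.4 -0.2 -0.1] shift now-axes [-2.2  2.7 35.2] shift turned-axes [-2.1  2.5 35.2]
yaw 194 turn [ -0.4   0.6 179.9] shift now-axes [-2.2  2.7 35.2] shift turned-axes [ 2.1 -2.5 35.2]
q [-0.36  0.4   1.77 -0.    0.98 -0.6 ]
```

```bash
python3 -m pendant '[{"dx":-0.002,"dy":0.002,"dz":0.015,"rx":0,"ry":0,"rz":0,"hand":0.0},{"dx":0,"dy":0,"dz":0.012,"rx":0,"ry":0,"rz":0,"hand":0.0},{"dx":0,"dy":0,"dz":0.006,"rx":0,"ry":0,"rz":0,"hand":0.0},{"dx":0,"dy":0,"dz":0.002,"rx":0,"ry":0,"rz":0,"hand":0.0},{"dx":0,"dy":0,"dz":0,"rx":0,"ry":0,"rz":0,"hand":0.0},{"dx":0,"dy":0,"dz":0,"rx":0,"ry":0,"rz":0,"hand":0.0}]'
python3 -m pendant '[{"dx":0,"dy":0,"dz":0.002,"rx":0,"ry":0,"rz":0,"hand":0.0},{"dx":0,"dy":0,"dz":0,"rx":0,"ry":0,"rz":0,"hand":0.0}]'
```

```text
clock: 21.48
position: [0.5515, -0.1345, 0.034]
ee_rot: [0.001, 0.617, 0.787, 0.0]
contact_force: [-0.2, -0.2, -3.6]
width: 0.0294
gripper_force: 50.8
clock: 21.65
position: [0.5514, -0.1343, 0.0318]
ee_rot: [0.001, 0.617, 0.787, 0.0]
contact_force: [0.1, 0.2, -3.4]
width: 0.0296
gripper_force: 50.8
```

Expected contact is at about 0.028, so I'll go down until the weight comes off.

```bash
python3 -m pendant '[{"dx":0,"dy":0,"dz":0.002,"rx":0,"ry":0,"rz":0,"hand":0.0},{"dx":0,"dy":0,"dz":0,"rx":0,"ry":0,"rz":0,"hand":0.0}]'; python3 -m pendant '[{"dx":0,"dy":0,"dz":0.001,"rx":0,"ry":0,"rz":0,"hand":0.0},{"dx":0,"dy":0,"dz":0,"rx":0,"ry":0,"rz":0,"hand":0.0}]'
```

```text
clock: 21.82
position: [0.5511, -0.1341, 0.0293]
ee_rot: [0.0, 0.617, 0.787, -0.0]
contact_force: [0.9, -0.8, -4.3]
width: 0.0295
gripper_force: 50.8
clock: 21.98
position: [0.5512, -0.1341, 0.0285]
ee_rot: [0.0, 0.617, 0.787, 0.0]
contact_force: [-0.5, -0.0, -0.4]
width: 0.0293
gripper_force: 51.0
```

Contact. Release and retreat upwards.

```bash
python3 -m pendant '[{"dx":0,"dy":0,"dz":0,"rx":0,"ry":0,"rz":0,"hand":0.04},{"dx":0,"dy":0,"dz":0,"rx":0,"ry":0,"rz":0,"hand":0.055},{"dx":0,"dy":0,"dz":0,"rx":0,"ry":0,"rz":0,"hand":0.055},{"dx":0,"dy":0,"dz":0,"rx":0,"ry":0,"rz":0,"hand":0.055},{"dx":0,"dy":0,"dz":-0.01,"rx":0,"ry":0,"rz":0,"hand":0.055},{"dx":0,"dy":0,"dz":-0.025,"rx":0,"ry":0,"rz":0,"hand":0.055},{"dx":0,"dy":0,"dz":-0.035,"rx":0,"ry":0,"rz":0,"hand":0.055},{"dx":0,"dy":0,"dz":-0.035,"rx":0,"ry":0,"rz":0,"hand":0.055},{"dx":0,"dy":0,"dz":-0.035,"rx":0,"ry":0,"rz":0,"hand":0.055},{"dx":0,"dy":0,"dz":0,"rx":0,"ry":0,"rz":0,"hand":0.055},{"dx":0,"dy":0,"dz":0,"rx":0,"ry":0,"rz":0,"hand":0.055}]'
python3 - <<'E'
from h import *
a=cam("wrist")["frame"];b=cam("scene")["frame"]
v=np.hstack([cv2.resize(a,(400,300)),cv2.resize(b,(400,300))]);cv2.imwrite("pics/end.png",v[:,:,::-1])
E
```

```text
clock: 22.9
position: [0.5528, -0.1347, 0.1718]
ee_rot: [0.003, 0.617, 0.787, 0.001]
contact_force: [-0.9, -0.2, -0.1]
width: 0.0549
gripper_force: 0.0
```

View pics/end.png

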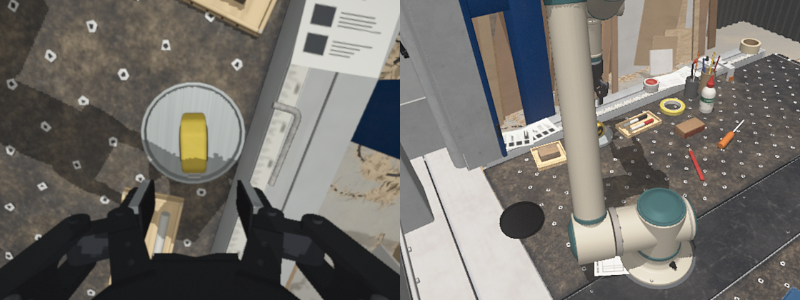

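The tape measure stands upright inside the steel dish (left picture, (193,143)). The markers and the offcut are in their containers, and the sanding block and yellow roll haven't moved.

```bash
python3 -c "
from rig import manip
print(manip.sign_off())"
```

```text
the job is handed in; nothing more can be done
None
```

The job is handed in at about 23 s: both markers lie flat in the tray, the offcut is flat in the crate, the tape measure stands upright in the steel dish, and the sanding block and yellow roll were left alone.

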